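# Release the ratchet pawl and lower the hold-down arm onto a press die

## Task

Clamp the small steel die that lies in the nest of the ratchet clamp: first press the orange pawl paddle fully down so that the ratchet is free, then push the raised arm down by its black cross handle until its rubber pad rests on the die, and take the hand away. Only press and push: leave the die lying in its nest, pick nothing up and do not shift the jar, the loupe or the dropper bottle standing near the clamp.

Things in the scene. Friction and masses are not known exactly. Their poses are not given: they have to be found in the camera images.
- clamp: Ratchet clamp fixed to the cabinet top. Grey base plate 60 (x) x 200 (y) x 12 mm; origin at the centre of its underside, z up. The arm swings in the plane x = 0 and points to the clamp's +y, the pawl paddle to its -y. In this frame (mm) the arm pivot is at [0, -10, 62], the pawl pivot at [0, -55, 84], axes along x, between dark steel cheeks 36 wide and up to 94 high.
- clamp_arm (a joint): Angle of the steel arm (rad): 0 is fully raised (46 degrees above level), growing downward; 0.80 is level, with the pad on the die (0.81 when pressed). The hinge is stiff: the arm stays where it is left and needs about 3 N at the handle. With the pawl engaged a ratchet tooth blocks it at 0.14 to 0.2; with the pawl free it passes.
- handle (a point): Centre of the black round cross handle at the arm's end: a bar 16 mm in diameter, 52 mm long, along the clamp's x axis, 118 mm from the arm pivot. Push on its top. It moves on an arc about the arm pivot, from about 147 mm above the cabinet top when raised to 62 mm when down.
- pad (a point): Centre of the underside of the round rubber pad (19 mm across) under the arm, 70 mm along the arm from its pivot and 36 mm below the arm's centre line.
- pawl (a joint): Angle of the ratchet pawl (rad): 0 is engaged in the teeth, 0.32 is pressed fully down at its stop (free). The teeth are cleared from about 0.20. The pawl is stiff (about 3 N at the paddle) and stays where it is left.
- paddle (a point): Middle of the upper face of the orange thumb paddle, 26 (x) x 22 (y) x 6 mm, at the free end of the pawl, 40 mm from its pivot and 92 mm above the cabinet top when engaged. Pressing it straight down about 13 mm turns the pawl free.
- nest (a point): Centre of the floor of the clamp's nest (the base plate's top, 12 mm above the cabinet top), inside a brass ring 4 mm high and 25.6 mm in inner diameter, at [0, 60, 12] mm in the clamp's frame.
- die: Loose grey steel press die, 22 mm in diameter and 14 mm high, standing in the nest; origin at the centre of its underside, z up.
- jar: Loose bystander: small white jar with a green lid, 27 mm in diameter, 35 mm high, on the cabinet top beyond the handle's end of the clamp; origin at the centre of its underside.
- loupe: Loose bystander: black eye loupe, 37 mm in diameter, 31 mm high, on the cabinet top beyond the paddle's end of the clamp; origin at the centre of its underside.
- oiler: Loose bystander: small dropper bottle with a black cap, 20 mm in diameter, 67 mm high, behind the loupe as seen from the clamp; origin at the centre of its underside.

How it is judged (in metres and radians):
On the way, in this order (a step that is already met when the one before it is completed fails the run):
1. the pawl is pressed down free of the teeth while the arm is still up (value of joint pawl above 0.24 rad and value of joint clamp_arm below 0.25 rad), for 0.2 s.
2. the arm is pushed down until its pad rests on the die (value of joint clamp_arm above 0.77 rad), for 0.2 s.
At the end, for the whole second after the job is handed in: The arm is down with its pad on the die (arm joint over 0.77 rad, pad within about 2 mm of the die), the pawl is still free (over 0.22 rad), and the die stands upright in its nest, at rest, within 4 mm of the centre (value of joint clamp_arm above 0.77 rad and value of joint pawl above 0.22 rad and horizontal distance between die and nest below 0.004 m and z of die in the frame of clamp below 0.015 m and angle between die's own z axis and vertical below 0.1 rad and linear speed of die below 0.02 m/s); the robot touches nothing.
It fails at once if the die is lifted out of its nest (z of die in the frame of clamp above 0.02 m).
It fails at once if the jar is shifted by more than 15 mm (distance of jar from where it was at the start of the episode above 0.015 m).
It fails at once if the loupe is shifted by more than 15 mm (distance of loupe from where it was at the start of the episode above 0.015 m).
It fails at once if the dropper bottle is shifted or tipped (distance of oiler from where it was at the start of the episode above 0.015 m or angle between oiler's own z axis and vertical above 0.5 rad).
It also fails if it takes over 38 s, if anything falls off the work surface, if the arm or the gripper's body presses on something with over 40 N, if the wrist force passes 120 N, or if a joint passes its speed limit or range.

## Robot

A 6-joint arm with a two-finger parallel gripper is mounted at the origin on a cart in front of the work surface, level with it; the furniture and walls round the work are solid. World frame = base frame: x ahead of the robot, y to its left, z up, the work surface at z = 0. Lengths are in mm, angles in rad, forces in N, time in s.
With the tool pointing down it reaches from about 350 to 925 mm from the base axis. Payload 6.4 kg.
Tool frame: the origin (TCP) lies at the very end of the fingers, on their centre line; the grasp point (between the pads) lies 19 mm behind it; z points along the fingers, y is the direction in which the jaws open and shut (so a half turn about z gives the same grasp; the last joint's range is limited). The gripper opens to 94 mm and grips with 3 to 60 N. Pads are 16 mm wide; open, the fingers measure 119 mm over their backs; the gripper's body (75 mm by 177 mm) begins 78 mm behind the grasp point.
Start: joints at [-1.333, 0.245, 1.558, -0, 1.339, -0.174], TCP at [260.174, -595.67, 205.455] pointing down, gripper open.
Joint ranges: [-3.13, 3.13], [-1.02, 2.26], [0.13, 2.54], [-0.95, 4.09], [0.21, 2.88], [-2.74, 2.74]. Speed limits (rad/s): [2.57, 2.57, 3.14, 3.14, 3.14, 3.14].

## Interface

Orientations are given as [roll, pitch, yaw] about the fixed x, y, z axes, in that order (R = Rz(yaw) Ry(pitch) Rx(roll)).
In Python, from cell import env gives the robot as it stands.
- The arm moves only by the tool send_rows, never from a script. Its arguments are lists of equal length, an entry for each row: "slide": the shift along the tool's x, y, z in m, a list of three; "roll": the turn about the tool's z in rad; "fingers": the closure, from -1 (fully open) to 1 (shut), so that 0 is half open. In form: {"slide": [[tx, ty, tz], ...], "roll": [roll, ...], "fingers": [fingers, ...]}. A call has 1 to 12 rows; each row shifts and turns the commanded pose from where the row before left it, along the tool's axes as they then stand; what a row does not reach is not made up. A row lasts 1/8 s, in which the tool goes at most 62.5 mm and 10.7 degrees, less where a joint would pass 70% of its speed; a pose out of reach is approached as far as the arm can. A call is refused whole if a number of a shift passes 0.0625 or a number of a turn 0.188, either way. A call with a gripper value outside its range is refused whole. The fingers move at their own pace and stop on an object; "grip_force" is the grip in N (left out, the last holds). Time passes only in rows, so rows that do not move let the fingers close. It gives the time, the measured TCP pose, the force and the opening at its end, in the units of the state.
- env.get_obs(): the state, without advancing time (a new reading comes with each control period).
- env.get_image(name): name is "scene" or "top" or "wrist"; returns a dict with "frame" (384x512x3 uint8, red, green, blue), "z_map" (384x512 float32, mm along the optical axis (not along the pixel's ray), 0 where there is no reading), "camera_matrix" (3x3 intrinsics, pixels), "R" (3x3) and "t" (3): a world point X has camera coordinates R X + t. Camera axes: x right, y down, z forward; pixel columns grow to the right and rows downward; lengths in mm; the calibration is good to about 2 mm. A picture is of the moment at which its call begins.
- env.close_job(): hands the job in, once; it reports no verdict.
The state is a dict: "t": time; "joints": joint angles; "joint_velocities": joint speeds; "joint_torque": joint torques, N m; "position": TCP position; "orientation": TCP orientation; "wrist_force": force on the tool from outside, world axes, zero at the start; "torque": the same for the moment, N m; "grip_width": finger opening in mm.
Only numpy, scipy, OpenCV 4.12 (cv2) and the standard library are available. Lean on these libraries where they do the work, as an engineer would, in place of code of your own. Each camera call takes 0.05 s, during which the arm holds its last target. There are 200 camera calls.

## Working session

There is one attempt and no reset: what is moved stays moved. The work goes in short steps, Python scripts to look and compute and a tool call to move; the robot and the scene stay as the last step left them, time stands still between calls to the robot, and variables do not carry over. Pictures are saved under pics/ and viewed, about 8 in all and at most 12, crops included, and the job is handed in when it is done.

Besides the shell and the picture viewer there is one more tool, called in YAML: its name, and indented under it one key for each argument. send_rows: Moves the arm, as the interface text tells. Its arguments: {"type":"object","properties":{"slide":{"type":"array","items":{"type":"array","items":{"type":"number"}}},"roll":{"type":"array","items":{"type":"number"}},"fingers":{"type":"array","items":{"type":"number"}},"grip_force":{"type":"number"}},"required":["slide","roll","fingers"]}

```bash
mkdir -p pics
python3 - <<'E'
from cell import env
import cv2,numpy as np
o=env.get_obs();print({k:np.round(v,3).tolist() for k,v in o.items()})
for n in("scene","top"):
    d=env.get_image(n);np.savez(f"pics/{n}0.npz",**d);cv2.imwrite(f"pics/{n}0.png",d["frame"][:,:,::-1])
    print(n,d["camera_matrix"].tolist(),np.round(d["R"],3).tolist(),np.round(d["t"]).tolist())
a=[cv2.imread(f"pics/{n}0.png") for n in("scene","top")]
E
```

```text
{'t': 0.0, 'joints': [-1.333, 0.246, 1.559, 0.0, 1.339, -0.174], 'joint_velocities': [-0.002, 0.001, -0.001, -0.0, -0.0, 0.001], 'joint_torque': [0.0, -41.584, -31.46, 0.068, 0.033, -0.0], 'position': [260.041, -595.072, 204.359], 'orientation': [-3.14, -0.0, 0.412], 'wrist_force': [0.374, -0.5, 0.341], 'torque': [0.016, 0.047, -0.032], 'grip_width': 94.085}
scene [[369.28716058170073, 0.0, 259.15346752059315], [0.0, 369.28716058170073, 190.14921710257372], [0.0, 0.0, 1.0]] [[-0.693, -0.721, -0.003], [-0.534, 0.515, -0.67], [0.485, -0.463, -0.742]] [374.0, 330.0, 698.0]
top [[488.4569993360596, 0.0, 255.99494314939338], [0.0, 488.4569993360596, 197.5662232646964], [0.0, 0.0, 1.0]] [[0.096, -0.995, -0.005], [-0.973, -0.093, -0.211], [0.209, 0.025, -0.977]] [-11.0, 532.0, 1050.0]
```

View pics/scene0.png

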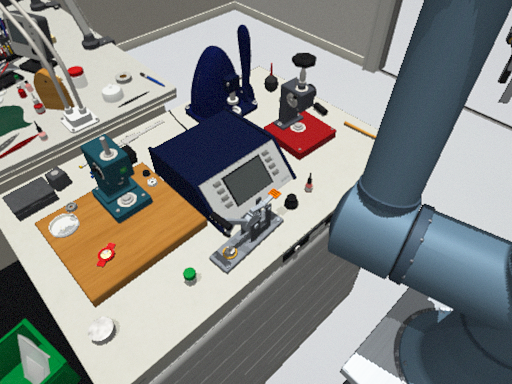

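View pics/top0.png

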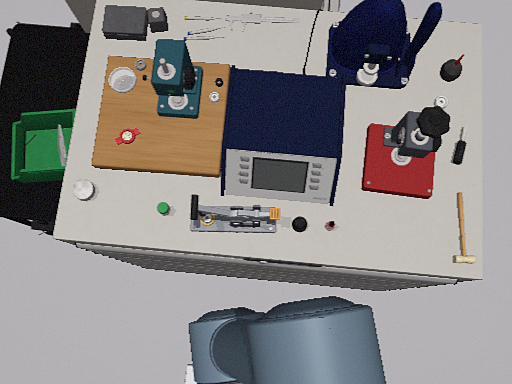

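The clamp is at top px (190–280, 205–232): handle at the left (~195,207), orange paddle at the right (~275,213). The jar is at (163,208), the loupe at (300,224) and the oiler at (330,226). The blue instrument's front is just behind the clamp. Next I'll measure.

```bash
cat > h.py <<'E'
import numpy as np,cv2
def load(n):return dict(np.load(f"pics/{n}.npz"))
def world(d,mask):
    v,u=np.nonzero(mask&(d["z_map"]>0));z=d["z_map"][v,u]
    p=np.linalg.inv(d["camera_matrix"])@np.stack([u,v,np.ones_like(u)])*z
    return (d["R"].T@(p-d["t"][:,None])).T,u,v
def ray(d,u,v,h):
    r=d["R"].T@np.linalg.inv(d["camera_matrix"])@np.array([u,v,1.]);c=-d["R"].T@d["t"]
    return c+r*(h-c[2])/r[2]
E
python3 - <<'E'
from h import *
for n,box in(("top0",(180,195,290,240)),("scene0",(200,180,300,275))):
    d=load(n);f=d["frame"];hsv=cv2.cvtColor(f,cv2.COLOR_RGB2HSV);H,S,V=cv2.split(hsv)
    B=np.zeros(H.shape,bool);B[box[1]:box[3],box[0]:box[2]]=1
    m=B&(H>5)&(H<20)&(S>180)&(V>150)
    p,u,v=world(d,m);print(n,"orange",len(p),"px",u.mean(),v.mean(),np.median(p,0).round(1),p.min(0).round(),p.max(0).round(), "ray92",ray(d,u.mean(),v.mean(),92).round(1))
    p,u,v=world(d,B);
    k=(p[:,2]>8)&(p[:,2]<17)
    q=p[k][:,:2].astype(np.float32);print("plate",len(q),cv2.minAreaRect(q))
    kk=(p[:,2]>120)&(p[:,2]<170);print("high",kk.sum(),np.median(p[kk],0).round(1),p[kk].min(0).round(),p[kk].max(0).round())
    kk=(p[:,2]>30)&(p[:,2]<120)
    q=p[kk];a=cv2.fitLine(q[:,:2].astype(np.float32),cv2.DIST_HUBER,0,.01,.01).ravel();print("body line",a)
    x0,y0,x1,y1=box
    cv2.imwrite(f"pics/c_{n}.png",cv2.resize(f[y0-10:y1+10,x0-30:x1+50,::-1],None,fx=4,fy=4,interpolation=cv2.INTER_CUBIC))
# obstacles map from top: everything within 160mm
d=load("top0");p,u,v=world(d,np.ones(d["z_map"].shape,bool))
for y in range(-260,260,40):
  for lo,hi in((320,440),(440,480),(480,520),(520,560),(560,620)):
    k=(abs(p[:,1]-y)<20)&(p[:,0]>lo)&(p[:,0]<hi);print(int(p[k,2].max()) if k.any() else -1,end=" ")
  print("| y",y)
E
python3 -c "
import cv2,numpy as np
a=cv2.imread('pics/c_top0.png' if 0 else 'pics/c_top0.png')
print(None if a is None else a.shape)"; ls pics
```

```text
top0 orange 5 px 274.2 215.0 [479.6  -2.6  92.8] [478. -12.  90.] [503.   2.  95.] ray92 [488.   -4.4  92. ]
plate 1148 ((499.25689697265625, 75.65382385253906), (87.35680389404297, 231.11964416503906), 4.270229816436768)
high 274 [479.1 159.8 150.2] [453. 130. 120.] [505. 173. 158.]
body line [ 9.4746195e-02 -9.9550146e-01  4.8349457e+02  6.9651924e+01]
scene0 orange 66 px 270.95454545454544 194.07575757575756 [490.6  -0.9  91.7] [479. -12.  32.] [595. 151.  95.] ray92 [492.5   7.2  92. ]
plate 1452 ((497.5444641113281, 44.921875), (286.2245178222656, 179.03860473632812), 73.13146209716797)
high 235 [475.2 166.5 150.5] [451. 131. 120.] [504. 175. 155.]
body line [9.2478836e-01 3.8048193e-01 5.5472345e+02 7.0450760e+01]
6 6 6 6 33 | y -260
5 6 7 6 33 | y -220
6 6 6 5 5 | y -180
5 9 67 38 97 | y -140
6 6 17 35 100 | y -100
6 35 33 38 99 | y -60
5 92 97 39 100 | y -20
7 98 98 39 100 | y 20
5 95 105 40 100 | y 60
7 111 112 37 99 | y 100
5 156 155 40 96 | y 140
5 157 156 5 38 | y 180
6 6 5 7 40 | y 220
(260, 760, 3)
c_scene0.png
c_top0.png
scene0.npz
scene0.png
top0.npz
top0.png
```

View pics/c_top0.png

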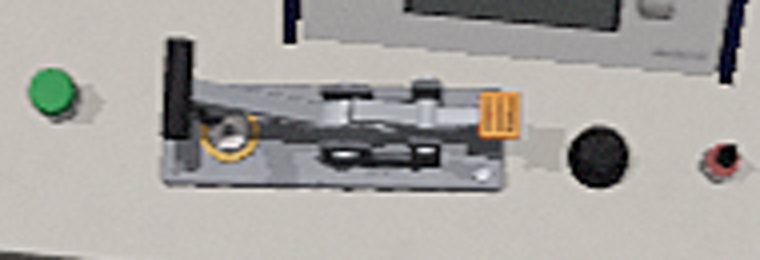

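View pics/c_scene0.png

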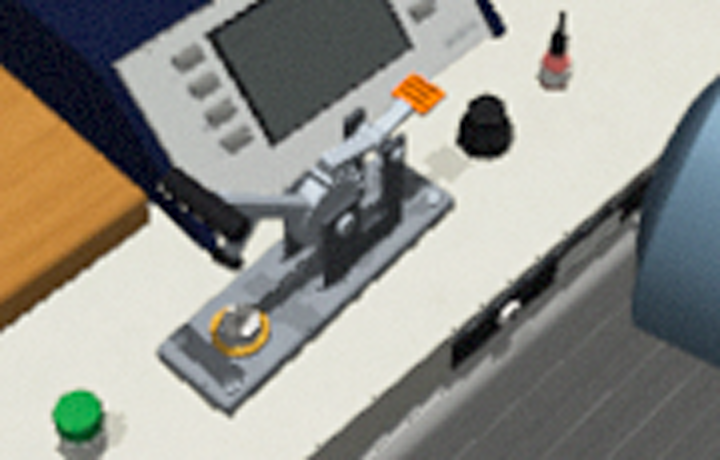

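The crops show the paddle centred at top px (274.8,213.8), the handle at (194.5,207) and the ring at (207.5,218.3). The die is in the ring.

Run:
```python
from h import *
d=load("top0");s=load("scene0")
P=ray(d,274.6,213.6,92);Hd=ray(d,194.5,207,153);N=ray(d,207.4,218.3,16)
cs=lambda x,y,h:ray(s,170+x/4,170+y/4,h).round(1)
print("top paddle",P,"handle",Hd,"nest",N)
print("scene paddle",cs(418,95,92),"handle",cs(205,203,153),"ring",cs(240,330,16))
print("jar",ray(d,163,208,35),"loupe",ray(d,150+598/4,185+157/4,31),"oiler",ray(d,332,224,67))
for q in(Hd,N):
  w=(q-P)[:2];print(np.linalg.norm(w),np.degrees(np.arctan2(-w[0],w[1])))
print("plate corners top",[ray(d,150+x/4,185+y/4,12).round(1)[:2] for x,y in((165,185),(503,187),(503,88))])
```

```text
top paddle [491.18548303  -4.98888552  92.        ] handle [477.99384237 161.17417626 153.        ] nest [479.15189861 148.72145248  16.        ]
scene paddle [487.4   0.5  92. ] handle [473.9 167.9 153. ] ring [477.7 152.7  16. ]
jar [490.22370263 251.05922891  35.        ] loupe [483.15304215 -64.93296266  31.        ] oiler [ 484.58726456 -134.07782622   67.        ]
166.6858796833936 4.5391760586826475
154.1806575504727 4.476407960457513
plate corners top [array([445.9, 183.1]), array([463.5, -12.7]), array([521.9,  -7.6])]
```

send_rows:
  slide:
    - [0,0,0]
    - [0,0,0]
    - [0.01,-0.02,0]
    - [0.02,-0.04,0]
    - [0.02,-0.04,0]
    - [0.02,-0.04,0]
    - [0.02,-0.04,0]
    - [0.02,-0.04,0]
    - [0.02,-0.04,0]
    - [0.02,-0.04,0]
    - [0.02,-0.04,0]
    - [0.02,-0.04,0]
  roll: [0.166,0.166,0,0,0,0,0,0,0,0,0,0]
  fingers: [1,1,1,1,1,1,1,1,1,1,1,1]
  grip_force: 20

```text
t: 1.6
position: [419.4, -200.2, 205.1]
orientation: [-3.141, 0.0, 0.08]
wrist_force: [-0.1, 0.0, 0.2]
grip_width: -0.2
```

send_rows:
  slide:
    - [0.018,-0.04,0]
    - [0.018,-0.04,0]
    - [0.018,-0.04,0]
    - [0.018,-0.04,0]
    - [0.01,-0.022,0]
    - [0.004,-0.01,0.02]
    - [0,0,0.03]
    - [0,0,0.03]
    - [0,0,0.01]
    - [0,0,0]
  roll: [0,0,0,0,0,0,0,0,0,0]
  fingers: [1,1,1,1,1,1,1,1,1,1]

```text
t: 2.85
position: [489.4, -3.5, 115.2]
orientation: [-3.141, 0.001, 0.08]
wrist_force: [0.2, -1.2, 1.2]
grip_width: 0.5
```

Run:
```python
from cell import env
from h import *
o=env.get_obs();print(o["t"],np.round(o["position"],1))
ims=[]
for n,u,v in(("scene",190,140),("top",180,150)):
    d=env.get_image(n);np.savez(f"pics/{n}1.npz",**d)
    ims.append(cv2.resize(d["frame"][v:v+100,u:u+130,::-1],None,fx=4,fy=4,interpolation=cv2.INTER_CUBIC)[:, :400 if 0 else None])
w=env.get_image("wrist");np.savez("pics/wrist1.npz",**w)
cv2.imwrite("pics/m1.png",cv2.resize(np.vstack([np.hstack(ims)]),(800,308)))
cv2.imwrite("pics/w1.png",w["frame"][:,:,::-1])
```

```text
2.85 [489.4  -3.5 115.2]
```

View pics/m1.png

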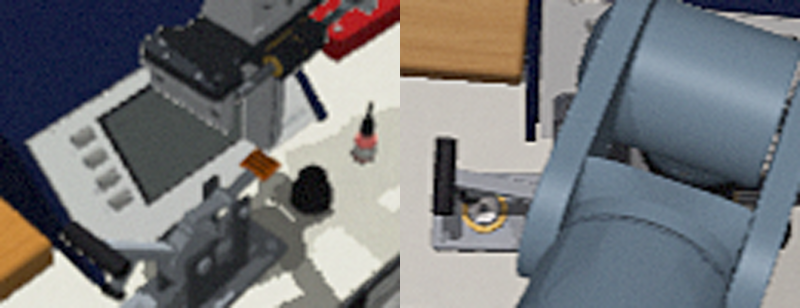

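View pics/w1.png

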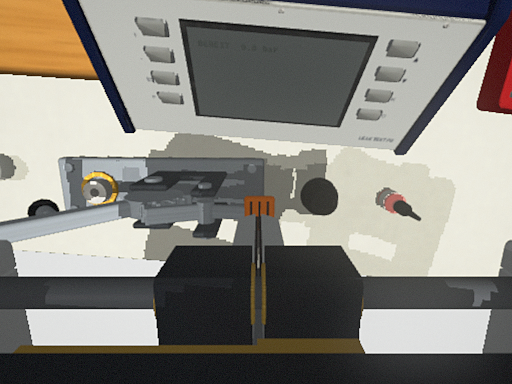

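The wrist view shows the paddle at about (259,205) with the fingertip right at it. The scene view shows the fingertips above the paddle. I'll check the paddle position from the wrist view by ray casting.

Run:
```python
from h import *
w=load("wrist1");H,S,V=cv2.split(cv2.cvtColor(w["frame"],cv2.COLOR_RGB2HSV))
m=(H>4)&(H<20)&(S>150)&(V>60);B=np.zeros_like(m);B[185:230,235:285]=1;m&=B
v,u=np.nonzero(m);print(len(u),u.min(),u.max(),v.min(),v.max())
for a in((u.min(),v.min()),(u.max(),v.min()),((u.min()+u.max())/2,v.max())):print(ray(w,*a,92).round(1))
p,_,_=world(w,m);print(np.median(p,0),np.percentile(p,2,axis=0),np.percentile(p,98,axis=0))
print("tcp px",(lambda c:(w["camera_matrix"]@c/c[2])[:2])(w["R"]@np.array([489.4,-3.5,115.2])+w["t"]))
```

```text
491 244 274 196 216
[505.2   6.9  92. ]
[506.9 -14.3  92. ]
[491.3  -4.9  92. ]
[499.36924581  -3.89501515  90.69593914] [491.78994184 -14.50719885  88.99774026] [505.58536472   5.83976439  92.33585775]
tcp px [256.73376348 229.99450882]
```

send_rows:
  slide:
    - [0.002,0.006,0.01]
    - [0,0,0.01]
    - [0,0,0.004]
    - [0,0,0.004]
    - [0,0,0.003]
    - [0,0,0.001]
    - [0,0,0]
  roll: [0,0,0,0,0,0,0]
  fingers: [1,1,1,1,1,1,1]

```text
t: 3.88
position: [492.4, -9.3, 83.5]
orientation: [-3.142, -0.001, 0.08]
wrist_force: [-0.8, -1.6, 2.2]
grip_width: 0.6
```

send_rows:
  slide:
    - [0,0,0.001]
    - [0,0,0.001]
    - [0,0,0.001]
    - [0,0,0]
  roll: [0,0,0,0]
  fingers: [1,1,1,1]

```text
t: 4.38
position: [492.3, -9.2, 80.4]
orientation: [-3.141, -0.0, 0.08]
wrist_force: [-0.0, -1.2, 2.0]
grip_width: 0.7
```

send_rows:
  slide:
    - [0,0,0.001]
    - [0,0,0.001]
    - [0,0,0]
  roll: [0,0,0]
  fingers: [1,1,1]

```text
t: 4.75
position: [492.3, -9.1, 78.6]
orientation: [-3.141, -0.0, 0.08]
wrist_force: [-0.3, 0.3, 3.8]
grip_width: 0.3
```

send_rows:
  slide:
    - [0,0,0.001]
    - [0,0,0]
  roll: [0,0]
  fingers: [1,1]

```text
t: 5.0
position: [492.5, -9.1, 78.4]
orientation: [-3.141, -0.0, 0.08]
wrist_force: [-1.8, 1.6, 10.3]
grip_width: 0.3
```

Hit the stop (10 N with no further travel). Lifting, and checking the paddle from the wrist camera.

send_rows:
  slide:
    - [0,0,-0.01]
    - [0,0,-0.03]
    - [0,0,-0.04]
    - [0,0,-0.035]
    - [0,0,0]
  roll: [0,0,0,0,0]
  fingers: [1,1,1,1,1]

```text
t: 5.62
position: [493.8, -9.7, 195.2]
orientation: [3.14, -0.005, 0.08]
wrist_force: [-0.1, -0.3, -0.1]
grip_width: 0.6
```

Run:
```python
from cell import env
from h import *
w=env.get_image("wrist");np.savez("pics/wrist2.npz",**w)
cv2.imwrite("pics/w2.png",w["frame"][:,:,::-1])
H,S,V=cv2.split(cv2.cvtColor(w["frame"],cv2.COLOR_RGB2HSV))
m=((H>4)&(H<20)&(S>150)&(V>60));n,l,st,c=cv2.connectedComponentsWithStats(m.astype(np.uint8))
for i in range(1,n):
    if st[i,4]>40:
        p,_,_=world(w,l==i);print(st[i],c[i].round(),np.median(p,0).round(1),np.percentile(p,2,axis=0).round(),np.percentile(p,98,axis=0).round())
p,u,v=world(w,np.ones(H.shape,bool));k=(p[:,2]>135)&(p[:,2]<165)&(p[:,1]>110)&(p[:,0]<515)&(p[:,0]>430)
print("handle",k.sum(),np.median(p[k],0),np.percentile(p[k],[2,98],axis=0))
```

```text
[    0     0   132    92 10066] [59. 45.] [621.5 211.2  31.6] [582. 147.  28.] [664. 272.  33.]
[242 177  20  25 380] [251. 189.] [493.   -3.4  78.3] [480. -14.  74.] [505.   5.  81.]
handle 1837 [482.30639211 158.39257136 149.76400301] [[456.74601206 147.27444824 136.2849517 ]
 [505.98995333 168.74005644 152.97761587]]
```

View pics/w2.png

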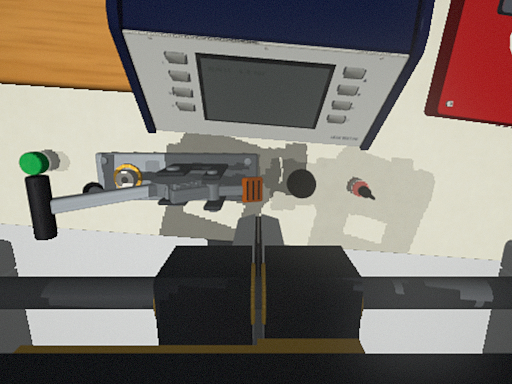

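The pawl is down: paddle face at z≈78 (was 92) and tilted, at (251,189). The arm is still raised, with the handle at (40,207) in the image. Moving over the handle.

send_rows:
  slide:
    - [0,-0.02,0]
    - [0,-0.04,0]
    - [0,-0.04,0]
    - [0,-0.04,0]
    - [0.001,-0.022,0]
    - [0,-0.01,0]
    - [0,0,0.02]
    - [0,0,0.012]
    - [0,0,0]
  roll: [0,0,0,0,0,0,0,0,0]
  fingers: [1,1,1,1,1,1,1,1,1]

```text
t: 6.8
position: [478.4, 161.7, 158.7]
orientation: [3.141, 0.004, 0.079]
wrist_force: [-0.4, -1.6, -0.5]
grip_width: 0.5
```

Run:
```python
from cell import env
from h import *
o=env.get_obs();print(np.round(o["position"],1))
a=env.get_image("scene")["frame"][130:290,150:350,::-1];b=env.get_image("wrist")["frame"][100:292,150:390,::-1]
cv2.imwrite("pics/m3.png",np.hstack([cv2.resize(a,(400,320),interpolation=2),cv2.resize(b,(400,320),interpolation=2)]))
```

```text
[478.4 161.7 158.7]
```

View pics/m3.png

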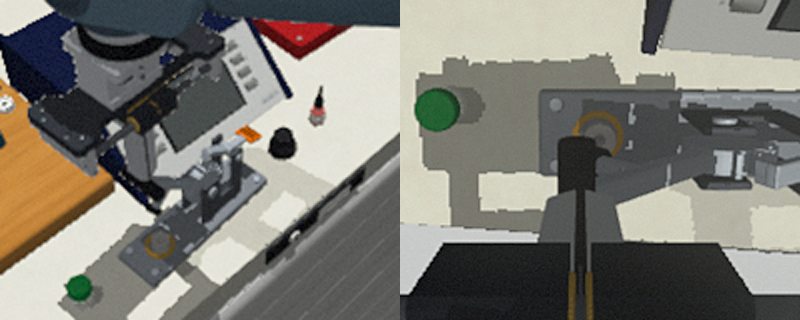

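Fingertips are centred over the handle, and the jar (440,110 in the right half) is clear. Pushing along the arc in stages.

send_rows:
  slide:
    - [0,-0.002,0.005]
    - [0,-0.004,0.004]
    - [0,-0.004,0.004]
    - [0,-0.0035,0.0047]
    - [0,-0.0035,0.0047]
    - [0,-0.003,0.005]
    - [0,-0.003,0.005]
    - [0,0,0]
  roll: [0,0,0,0,0,0,0,0]
  fingers: [1,1,1,1,1,1,1,1]

```text
t: 7.9
position: [477.8, 186.6, 128.1]
orientation: [-3.139, -0.001, 0.08]
wrist_force: [0.1, 3.9, 4.4]
grip_width: 0.6
```

send_rows:
  slide:
    - [0,-0.0025,0.0054]
    - [0,-0.0025,0.0054]
    - [0,-0.002,0.0055]
    - [0,-0.002,0.0055]
    - [0,-0.0015,0.0057]
    - [0,-0.0015,0.0057]
    - [0,-0.001,0.006]
    - [0,-0.001,0.006]
    - [0,0,0.003]
    - [0,0,0]
  roll: [0,0,0,0,0,0,0,0,0,0]
  fingers: [1,1,1,1,1,1,1,1,1,1]

```text
t: 9.15
position: [475.7, 198.5, 79.0]
orientation: [3.14, 0.002, 0.08]
wrist_force: [0.2, -0.1, -0.5]
grip_width: 0.3
```

send_rows:
  slide:
    - [0,0,0.002]
    - [0,0,0.002]
    - [0,0,0.002]
    - [0,0,0]
  roll: [0,0,0,0]
  fingers: [1,1,1,1]

```text
t: 9.65
position: [476.5, 199.0, 73.6]
orientation: [3.141, -0.0, 0.08]
wrist_force: [-0.6, 0.6, 0.0]
grip_width: 0.2
```

Run:
```python
from cell import env
from h import *
o=env.get_obs();print(np.round(o["position"],1),np.round(o["wrist_force"],1))
a=env.get_image("scene")["frame"][150:290,170:345,::-1];w=env.get_image("wrist");b=w["frame"][100:292,150:390,::-1]
cv2.imwrite("pics/m4.png",np.hstack([cv2.resize(a,(400,320),interpolation=2),cv2.resize(b,(400,320),interpolation=2)]))
```

```text
[476.5 199.   73.6] [-0.6  0.6  0. ]
```

View pics/m4.png

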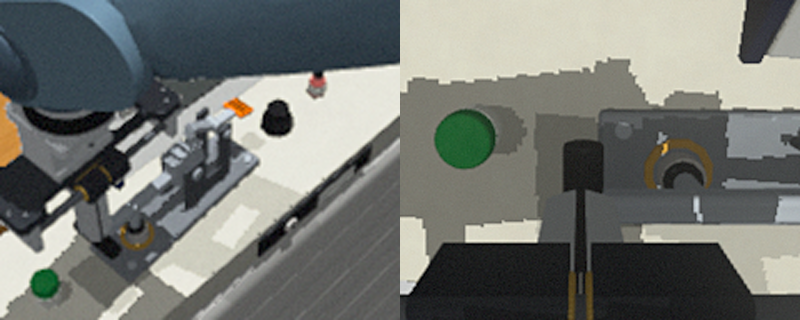

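The handle is under the fingertips and nearly level, with the pad just above the die. Continuing slowly.

send_rows:
  slide:
    - [0,0,0.001]
    - [0,0,0.001]
    - [0,0,0.001]
    - [0,0,0]
  roll: [0,0,0,0]
  fingers: [1,1,1,1]

```text
t: 10.25
position: [476.8, 199.2, 71.0]
orientation: [-3.141, -0.001, 0.08]
wrist_force: [-0.3, 0.3, 1.8]
grip_width: 0.5
```

send_rows:
  slide:
    - [0,0,0.001]
    - [0,0,0]
  roll: [0,0]
  fingers: [1,1]

```text
t: 10.5
position: [476.8, 199.3, 70.1]
orientation: [-3.141, -0.001, 0.08]
wrist_force: [0.7, 1.2, 3.5]
grip_width: 0.3
```

send_rows:
  slide:
    - [0,0,0.001]
    - [0,0,0]
  roll: [0,0]
  fingers: [1,1]

```text
t: 10.75
position: [476.9, 199.3, 69.9]
orientation: [-3.141, -0.0, 0.08]
wrist_force: [-2.7, 0.2, 9.1]
grip_width: 0.4
```

send_rows:
  slide:
    - [0,0,0.001]
    - [0,0,0]
    - [0,0,0]
  roll: [0,0,0]
  fingers: [1,1,1]

```text
t: 11.12
position: [477.0, 199.3, 69.7]
orientation: [-3.142, -0.0, 0.08]
wrist_force: [-5.4, 0.5, 14.8]
grip_width: 0.6
```

The pad is down on the die (hard stop, 15 N, z≈69.7). Retracting and verifying.

send_rows:
  slide:
    - [0,0,-0.005]
    - [0,0,-0.02]
    - [0,0,-0.04]
    - [0,0,-0.04]
    - [-0.03,0,-0.03]
    - [-0.04,0,0]
    - [-0.04,0,0]
    - [0,0,0]
    - [0,0,0]
  roll: [0,0,0,0,0,0,0,0,0]
  fingers: [1,1,1,1,1,1,1,1,1]

```text
t: 12.25
position: [367.3, 190.2, 202.8]
orientation: [3.141, -0.0, 0.08]
wrist_force: [0.3, 0.1, 0.1]
grip_width: 0.6
```

Run:
```python
from cell import env
from h import *
o=env.get_obs();print(o["t"],np.round(o["position"],1),np.round(o["wrist_force"],1))
s=env.get_image("scene");w=env.get_image("wrist")
for n,d in(("scene",s),("wrist",w)):
    p,u,v=world(d,np.ones(d["z_map"].shape,bool))
    k=(abs(p[:,0]-477)<20)&(abs(p[:,1]-199)<5)&(p[:,2]>40)&(p[:,2]<120);print(n,"handle top z",k.sum(),np.percentile(p[k,2],95) if k.any() else None)
    k=(abs(p[:,0]-493)<8)&(abs(p[:,1]+5)<6)&(p[:,2]>60)&(p[:,2]<110);print(n,"paddle z",k.sum(),np.median(p[k,2]) if k.any() else None)
a=s["frame"][150:290,170:345,::-1];b=w["frame"][:,:,::-1]
cv2.imwrite("pics/m5.png",np.hstack([cv2.resize(a,(400,320),interpolation=2),cv2.resize(b,(400,320))]))
```

```text
12.25 [367.3 190.2 202.8] [0.3 0.1 0.1]
scene handle top z 75 71.21313117268957
scene paddle z 12 77.54805947339477
wrist handle top z 428 69.19277856242152
wrist paddle z 173 77.90570823206046
```

View pics/m5.png

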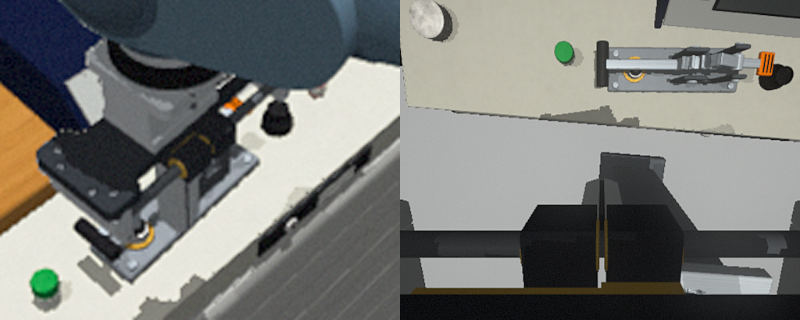

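The arm is level at (650,64) with the handle top at z≈70. The paddle is still down at z≈78, the die is in the ring under the pad, and the hand is clear. Handing in.

```bash
python3 -c "
from cell import env
print(env.close_job())"
```

```text
the job is handed in; nothing more can be done
None
```

The die is clamped and the job is handed in; the interface reported no verdict. I pressed the paddle to its stop (about 10 N). I then pushed the handle down along its arc until the pad stopped on the die (about 15 N), and moved the hand clear with the clock at 12.3 s.

- **Arm:** my last check put the handle top at z≈69–71 mm, against 70 expected when the arm is down.
- **Pawl:** the paddle was still down at z≈78 mm, against 92 when engaged.
- **Die and hand:** the die appears to sit in its ring under the pad. The wrist force was near zero, so the hand was touching nothing.
- **Bystanders:** I saw no sign that the jar or loupe had moved, but I did not measure their final positions. The dropper bottle was not clearly visible in the last picture; the tool passed well above it.
- **Readings that disagreed:** the wrist force read near zero for part of the way down, although the handle was under the fingertips. The scene and top cameras differed by up to about 7 mm on the handle and 5–6 mm on the paddle, so I used the close-up wrist view to settle it.

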